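# Back up a violin's fingerboard with a wedge

### The job

I am about to plane this violin's fingerboard, so its free end has to be backed up. Pick up the thin maple wedge from the bench and slide it, thin end first and lying flat along the middle of the belly, under the free end of the fingerboard until it drags snugly between board and belly - snug, not forced - and finish while still holding it there by its thick end: do not let go. Keep the gripper from bearing on the violin and leave the other things on the bench where they are.

Things in the scene. Friction and masses are not known exactly. Their poses are not given: they have to be found in the camera images.
- wedge: Plain pale maple wedge, 140 mm long, 28 mm wide, about 33 g, a small dark hole near its thick end. Flat underside; thickness grows evenly from 3 mm at the thin end to 17 mm at the thick end. Starts lying flat on the bench. Origin: centre of the underside; x runs along it towards the thin end (thin end at x = +70 mm, thick end at -70 mm), z up.
- wedge_tip (a point): Middle of the lower edge of the wedge's thin end (70 mm from the wedge's origin along its x).
- violin: Varnished violin (body 356 mm long, 207 mm wide) lying belly up, fixed in a plywood cradle and rigid; bridge, strings and tailpiece are off. Origin: on the bench, under the middle of the belly between the f-holes; x runs along the violin's centre line from tail to scroll, z up. The body spans x = -161 mm (tail) to +195 mm.
- belly_crown (a point): Highest point of the belly: on the centre line, above the violin's origin, 88 mm above the bench. Along the line the belly is 87.7 mm high at x = -45 mm, 87.7 mm at x = 58 mm (below the board's free end), 84.9 mm at x = 120 mm; 14 mm to either side of the line it is about 1.5 mm lower, falling further outwards.
- fingerboard: The violin's neck with its black ebony fingerboard, whose last 137 mm stand free above the belly and spring a little (8 N per mm at the end). Origin: middle of the lower edge of the board's free end, where the wedge goes in; on the centre line, 58 mm from the violin's origin along x. x runs towards the scroll as the violin's x does, z up. Here the board is 42 mm wide and 11 mm thick in the middle.
- board_in (a point): Point on the board's flat underside, on its centre line, 80 mm in from the free end and 6.8 mm lower than it (it slopes down towards the scroll). The free end clears the belly by 6.5 to 9 mm, depending on the neck, so the wedge binds there when 30 to 65 mm in. From then on the push needed rises gradually, 0.5 to 2 N per mm; 4 to 6 N more than the drag before it binds is snug.
- jar: Blue plastic jar of polish, 68 mm across, 85 mm high, standing. Leave it. Origin: centre of its underside.
- brush: Round wooden-handled brush, 130 mm long, 42 mm thick, lying. Leave it. Origin: on the bench under its middle.
- finger_plane: Small brass finger plane, 62 by 28 mm, 34 mm high. Leave it. Origin: centre of its sole.
- spool_clamp: Spool clamp: two wooden discs 32 mm across on an upright rod, 95 mm high, standing. Leave it. Origin: centre of its underside.
Not all that is in view belongs to the job. Several things look just like the wedge: the one meant starts nearest to the robot's base.

How it is judged:
By the outcome, as a careful person would: the job done as asked, in the order asked, and still so for the second after the job is handed in, while the arm keeps its last pose, push and grip.
It also fails if it takes over 67 s, if anything falls off the work surface, if the arm or the gripper's body presses on something with over 40 N, if the wrist force passes 120 N, or if a joint passes its speed limit or range.

### The arm

A 7-joint arm with a two-finger parallel gripper is mounted at the origin on the work surface. World frame = base frame: x ahead of the robot, y to its left, z up, the work surface at z = 0. Lengths are in m, angles in rad, forces in N, time in s.
With the tool pointing down it reaches from about 0.35 to 0.9 m from the base axis. Payload 8.1 kg.
Tool frame: the origin (TCP) lies at the very end of the fingers, on their centre line; the grasp point (between the pads) lies 19 mm behind it (grasp_offset is the distance from the TCP to the grasp point, in m); z points along the fingers, y is the line along which they close (so a half turn about z gives the same grasp; the last joint's range is limited). The gripper opens to 92 mm and grips with 3 to 60 N. Pads are 19 mm wide; open, the fingers measure 130 mm over their backs; the gripper's body (75 mm by 190 mm) begins 47 mm behind the grasp point.
Start: joints at [1.219, 0.434, 0.025, 1.573, -0.012, 1.134, -0.075], TCP at [0.154, -0.606, 0.227] pointing down, gripper open.
Joint ranges: [-2.62, 2.62], [-0.44, 2.09], [-1.27, 1.32], [0.08, 2.57], [-1.32, 4.46], [0.12, 2], [-2.74, 2.74]. Speed limits (rad/s): [2.22, 2.22, 3.01, 3.01, 3.14, 3.14, 3.14].

### API

Orientations are given as a rotation vector (axis times angle).
In Python, from cell import observe, get_image, camera_params, sign_off, silhouettes, grasp_offset gives the robot as it stands. The module is installed in compiled form; this text tells all that it offers.
- The arm moves only by the tool jog_arm, never from a script. Its argument "motion" is a list that holds one entry, the list of rows, each a list of 7 numbers: the shift along the tool's x, y, z in m, then the turn, a rotation vector about the tool's x, y, z in rad, then the closure, from -1 (fully open) to 1 (shut), so that 0 is half open. In form: [[[dx, dy, dz, wx, wy, wz, hand], ...]]. A call has 1 to 10 rows; each row is the pose to reach, as a shift and turn from the pose commanded when the call began, along the tool's axes at that moment; what a row does not reach only later rows make up. A row lasts 1/12 s, in which the tool goes at most 41.7 mm and 7.16 degrees, less where a joint would pass 70% of its speed; a pose out of reach is approached as far as the arm can. A call with a gripper value outside its range is refused whole. The fingers move at their own pace and stop on an object; "force" is the grip in N (left out, the last holds). Time passes only in rows, so rows that repeat a pose let the fingers close. It gives the time, the measured TCP pose, the force, the opening and the grip force at its end, in the units of the state.
- observe(): the state, without advancing time (a new reading comes with each control period).
- get_image(name): name is "scene" or "top" or "wrist"; returns the picture (384x512x3 uint8, red, green, blue); there is no depth.
- camera_params(name): a dict with "vertical_fov" (degrees; the focal length in pixels is half the picture's height over the tangent of half this angle, whatever the lens; pixels are square), "cx", "cy" (the principal point, pixels), "dist_coeffs" ([k1, k2, p1, p2, k3] as OpenCV has them; the pictures are not rectified), "T" (4x4, takes a point from camera to world coordinates). Camera axes: x right, y down, z forward; pixel columns grow to the right and rows downward; lengths in m; the calibration is good to about 2 mm. A picture is of the moment at which its call begins: read the wrist's pose just before it. camera_params takes no time and is no camera call; for the wrist camera it gives the pose at the moment of the call.
- sign_off(): hands the job in; it is judged then, once.
Trained networks look in the newest picture that a camera, given by its name, has taken for a name from the list of things; names that differ only in an ending like _2 or _b are one class to them, and where a whole thing is asked for, a point or a joint stands for the part that bears it (a point fixed in the world has none). Each returns a list of dicts, best first, with "p" (0 to 1); they miss things now and then, are a little off and sometimes report something else, mostly with a low value. They report only what shows in the picture. A call takes as long as a camera call. They do not tell look-alikes from the thing itself.
- silhouettes(query, camera): "mask" (384x512 bool, what is visible of it) and "pixel" ([column, row] in pixels, amid what is visible of it).
The state is a dict: "clock": time; "joints": joint angles; "dq": joint speeds; "joint_efforts": joint torques, N m; "position": TCP position; "ee_rot": TCP orientation; "force": force on the tool from outside, world axes, zero at the start; "ft_torque": the same for the moment, N m; "width": opening from 0.0 (shut) to 1.0 (fully open); "gripper_force": force on a finger pad.
Only numpy, scipy, OpenCV 4.12 (cv2) and the standard library are available. Lean on these libraries where they do the work, as an engineer would, in place of code of your own. Each camera call takes 0.05 s, during which the arm holds its last target. There are 200 camera calls.

## Working session

There is one attempt and no reset: what is moved stays moved. The work goes in short steps, Python scripts to look and compute and a tool call to move; the robot and the scene stay as the last step left them, time stands still between calls to the robot, and variables do not carry over. Pictures are saved under pics/ and viewed, at most 10 in all, crops included, and the job is handed in when it is done.

Besides the shell and the picture viewer there is one more tool, called by a JSON object that holds its "api" and its "payload", one argument or row to a line. jog_arm: Moves the arm, as the interface text tells. Its arguments: {"type":"object","properties":{"motion":{"type":"array"},"force":{"type":"number"}},"required":["motion"]}

```bash
mkdir -p pics; cat > h.py <<'E'
import numpy as np, cv2
from cell import *
from scipy.spatial.transform import Rotation as R
def cam(n):
    p=camera_params(n); f=192/np.tan(np.radians(p["vertical_fov"])/2)
    return np.array([[f,0,p["cx"]],[0,f,p["cy"]],[0,0,1]]),np.array(p["dist_coeffs"],float),np.array(p["T"])
def ray(n,px,z,c=None):
    K,d,T=c or cam(n); u=cv2.undistortPoints(np.array(px,float).reshape(-1,1,2),K,d).reshape(-1,2)
    v=np.c_[u,np.ones(len(u))]@T[:3,:3].T; o=T[:3,3]; return o+v*((z-o[2])/v[:,2])[:,None]
def proj(n,P,c=None):
    K,d,T=c or cam(n); q=(np.array(P,float).reshape(-1,3)-T[:3,3])@T[:3,:3]
    return cv2.projectPoints(q,np.zeros(3),np.zeros(3),K,d)[0].reshape(-1,2)
E
python3 - <<'E'
from h import *
print(observe()); print(grasp_offset)
ims=[]
for n in("scene","top"):
    im=get_image(n); cv2.imwrite(f"pics/{n}0.png",im[:,:,::-1])
    print(n,cam(n)[2].round(3).tolist())
    for q in("wedge","violin","fingerboard","jar","brush","finger_plane","spool_clamp"):
        for r in silhouettes(q,n):
            m=r["mask"]; 
            if r["p"]<.3: continue
            c=cv2.minAreaRect(np.argwhere(m)[:,::-1].astype(np.float32))
            print(n,q,round(r["p"],2),np.round(r["pixel"]),m.sum(),ray(n,[r["pixel"]],0.01)[0].round(3), ray(n,cv2.boxPoints(c),0.005)[:,:2].round(3).tolist() if q=="wedge" else "")
print(observe()["clock"])
E
```

```text
{'clock': 0.0, 'joints': array([ 1.21939199,  0.43521188,  0.02497455,  1.57405813, -0.01163909,
        1.13398991, -0.07508453]), 'dq': array([ 1.59710337e-04, -7.94576151e-04,  5.99222136e-05,  7.27201438e-04,
        5.50973514e-05, -1.03078247e-03,  7.05727258e-04]), 'joint_efforts': array([-8.77970851e-04, -6.67873192e+01,  9.84228440e-01, -3.14461112e+01,
       -6.06653024e-02,  4.26369812e-02,  1.71312377e-04]), 'position': array([ 0.15374106, -0.60529154,  0.22596694]), 'ee_rot': array([-3.11584610e+00, -3.89516247e-01,  4.57659778e-04]), 'force': array([-0.02056833, -0.40181422,  1.15996192]), 'ft_torque': array([ 0.03822206, -0.0686859 ,  0.03171039]), 'gripper_force': 0.0, 'width': 0.9997244506915881}
0.0188
scene [[0.127, 0.57, -0.811, 1.54], [0.992, -0.067, 0.108, -0.244], [0.008, -0.819, -0.574, 0.769], [0.0, 0.0, 0.0, 1.0]]
scene wedge 0.77 [109. 212.] 279 [ 0.543 -0.57   0.01 ] [[0.6, -0.594], [0.456, -0.589], [0.48, -0.555], [0.62, -0.562]]
scene wedge 0.56 [142. 238.] 405 [ 0.676 -0.455  0.01 ] [[0.748, -0.475], [0.587, -0.469], [0.603, -0.436], [0.761, -0.445]]
s
[... 1024 characters left out ...]
6], [0.738, -0.475], [0.605, -0.466], [0.605, -0.438]]
top wedge 0.78 [406. 203.] 413 [ 0.539 -0.576  0.01 ] [[0.6, -0.562], [0.601, -0.592], [0.461, -0.586], [0.461, -0.557]]
top wedge 0.57 [346. 214.] 401 [ 0.507 -0.384  0.01 ] [[0.539, -0.329], [0.559, -0.351], [0.457, -0.44], [0.438, -0.418]]
top violin 0.9 [229. 188.] 5780 [ 0.597 -0.024  0.01 ] 
top violin 0.46 [345. 218.] 452 [ 0.497 -0.38   0.01 ] 
top fingerboard 0.69 [147. 198.] 1640 [0.567 0.232 0.01 ] 
top fingerboard 0.57 [233. 189.] 5881 [ 0.591 -0.037  0.01 ] 
top jar 0.94 [313. 147.] 478 [ 0.723 -0.291  0.01 ] 
top brush 0.69 [231. 128.] 382 [ 0.791 -0.031  0.01 ] 
top finger_plane 0.7 [172. 133.] 175 [0.779 0.158 0.01 ] 
0.8
```

```bash
sleep 8; ls pics
```

```text
scene0.png
top0.png
```

```bash
python3 - <<'E'
import cv2
a=cv2.imread('pics/top0.png');s=cv2.imread('pics/scene0.png')
cv2.imwrite('pics/a.png',cv2.resize(a[100:260,60:440],None,fx=2.1,fy=2.1,interpolation=2))
cv2.imwrite('pics/b.png',cv2.resize(s[130:280,70:430],None,fx=2.2,fy=2.2,interpolation=2))
E
```

```text
(no output)
```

View pics/a.png

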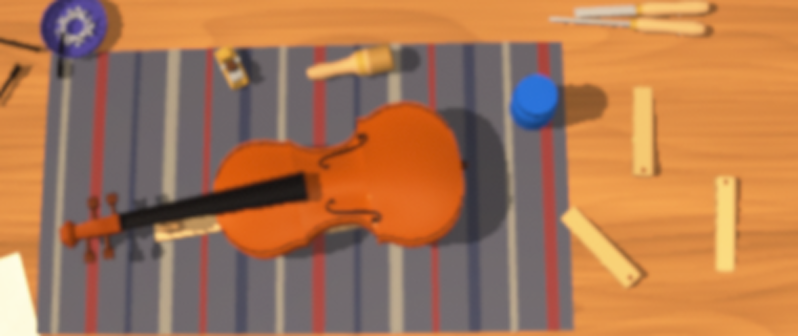

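View pics/b.png

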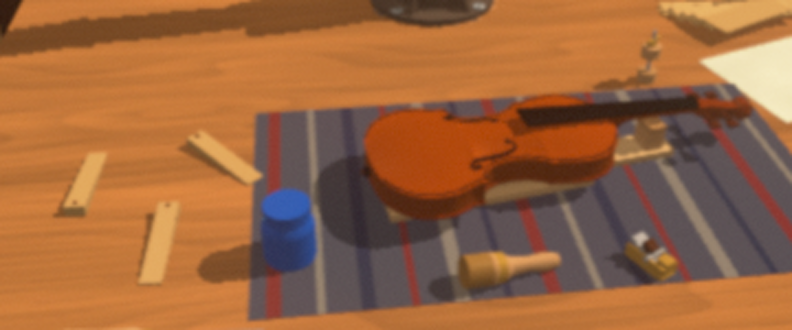

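```bash
cat >> h.py <<'E'
from scipy.optimize import minimize
def wpts(x,y,a,z=0):
    P=np.array([[s*.07,t*.014,h] for s,H in((1,.003),(-1,.017)) for t in(1,-1) for h in(0,H)])
    c,s=np.cos(a),np.sin(a); return P@np.array([[c,-s,0],[s,c,0],[0,0,1]]).T+[x,y,z]
def fitw(obs,x0):
    def cost(v):
        e=0
        for n,m,c in obs:
            q=proj(n,wpts(*v),c); im=np.zeros((384*4,512*4),np.uint8)
            cv2.fillConvexPoly(im,cv2.convexHull((q*4+1.5).astype(np.float32)).astype(np.int32),1)
            s=im.reshape(384,4,512,4).mean((1,3)); e+=np.abs(s-m).sum()/m.sum()
        return e
    r=minimize(cost,x0,method="Nelder-Mead",options=dict(initial_simplex=np.array(x0)+np.vstack([np.zeros(3),np.diag([.01,.01,.08])]),xatol=1e-4,fatol=1e-4))
    return r.x,r.fun
E
python3 - <<'E'
from h import *
obs=[]
for n in("scene","top"):
    get_image(n)
    for r in silhouettes("wedge",n):
        p=ray(n,[r["pixel"]],.005)[0]
        if np.hypot(*(p[:2]-[.503,-.385]))<.05: obs.append((n,r["mask"],cam(n)));break
for o in (obs,obs[:1],obs[1:]): print(len(o),fitw(o,[.5,-.385,.72]))
for r in silhouettes("violin","top")[:1]+silhouettes("fingerboard","top")[:1]:
    m=r["mask"]; ij=np.argwhere(m)[:,::-1]; w=ray("top",ij,.09)[:,:2]
    d=cv2.fitLine(w.astype(np.float32),cv2.DIST_L2,0,.01,.01).ravel()
    t=(w-d[2:])@d[:2]; print(d,t.min(),t.max(),np.degrees(np.arctan2(d[1],d[0])),d[2:]+t.min()*d[:2],d[2:]+t.max()*d[:2])
s=observe();print(s["clock"],s["position"],s["force"]);print(R.from_rotvec(s["ee_rot"]).as_matrix().round(3),cam("wrist")[2].round(3))
E
```

```text
2 (array([ 0.50072356, -0.38366236,  0.71500141]), np.float64(0.27092913655708206))
1 (array([ 0.50480619, -0.38386756,  0.71926713]), np.float64(0.09335191082802548))
1 (array([ 0.49904637, -0.38357092,  0.71226391]), np.float64(0.07875560538116592))
[ 0.18272568 -0.98316395  0.58059186 -0.01893315] -0.27474284408783844 0.16719512656215124 -79.471436 [0.53038928 0.25118411] [ 0.6111427  -0.18331338]
[ 0.1983846  -0.98012424  0.5472288   0.22049445] -0.17788678649096787 0.1835588675578259 -78.55749 [0.51193881 0.3948456 ] [0.58364407 0.04058395]
1.1 [ 0.15387235 -0.60576237  0.22673702] [0.06669017 0.9259246  0.54967971]
[[ 0.969  0.246 -0.   ]
 [ 0.246 -0.969 -0.   ]
 [-0.     0.    -1.   ]] [[ 0.246 -0.929 -0.275  0.228]
 [-0.969 -0.236 -0.07  -0.588]
 [-0.     0.284 -0.959  0.385]
 [ 0.     0.     0.     1.   ]]
```

{"api": "jog_arm", "payload": {
  "motion": [
    [[0.04,-0.012,0.01,0,0,-0.05,-1],[0.08,-0.024,0.02,0,0,-0.1,-1],[0.12,-0.036,0.03,0,0,-0.16,-1],[0.16,-0.048,0.04,0,0,-0.22,-1],[0.2,-0.06,0.05,0,0,-0.28,-1],[0.24,-0.072,0.06,0,0,-0.34,-1],[0.28,-0.085,0.065,0,0,-0.4,-1],[0.315,-0.096,0.07,0,0,-0.44,-1],[0.345,-0.106,0.075,0,0,-0.466,-1],[0.345,-0.106,0.075,0,0,-0.466,-1]]
  ]
}}

```text
clock: 1.93
position: [0.4698, -0.4106, 0.1508]
ee_rot: [-2.934, -1.116, -0.008]
force: [-0.1, 1.2, 0.3]
width: 1.0
gripper_force: 0.0
```

```bash
python3 - <<'E'
from h import *
im=get_image("wrist"); cv2.imwrite("pics/w1.png",im[:,:,::-1]); c=cam("wrist"); s=observe()
print(s["clock"],s["position"],R.from_rotvec(s["ee_rot"]).as_euler("ZYX"),s["force"])
for r in silhouettes("wedge","wrist"):
    print(r["p"],r["pixel"],r["mask"].sum(),ray("wrist",[r["pixel"]],.01)[0])
    if r["p"]>.4: print(fitw([("wrist",r["mask"],c)],[.501,-.3835,.715]))
E
```

```text
1.9833 [ 0.46630215 -0.41382277  0.15104884] [ 7.22586328e-01 -2.70556475e-03 -3.14059342e+00] [-1.12591494  0.02285532 -0.13160862]
0.83 [255.6, 136.7] 4174 [ 0.49685097 -0.38873462  0.01      ]
(array([ 0.49792469, -0.38747858,  0.714176  ]), np.float64(0.03408001916626737))
0.73 [431.8, 54.5] 4803 [ 0.66145656 -0.46134287  0.01      ]
(array([ 0.081 , -0.5335,  2.715 ]), np.float64(1.0))
0.65 [425.2, 212.4] 2470 [ 0.55609473 -0.57694512  0.01      ]
(array([ 0.081 , -0.5335,  2.715 ]), np.float64(1.0))
```

View pics/w1.png

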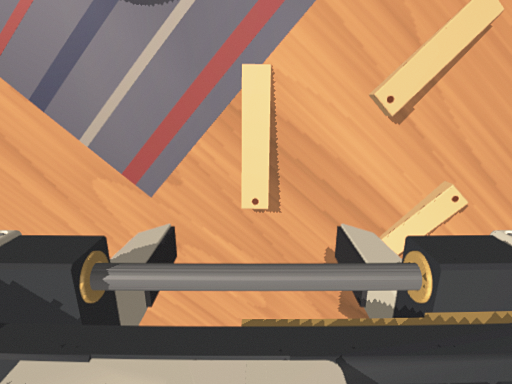

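```bash
python3 - <<'E'
from h import *
get_image("wrist");get_image("wrist"); c=cam("wrist"); s=observe()
r=min(silhouettes("wedge","wrist"),key=lambda r:abs(r["pixel"][0]-256))
v,e=fitw([("wrist",r["mask"],c)],[.501,-.3835,.715]); print(v,e)
Rm=R.from_rotvec(s["ee_rot"]); print(s["clock"],s["position"],Rm.as_euler("ZYX"),s["force"])
g=np.array([v[0]-.052*np.cos(v[2]),v[1]-.052*np.sin(v[2]),.004]); print(g,Rm.inv().apply(g-s["position"]))
E
```

```text
[ 0.50067495 -0.38466434  0.71527916] 0.024019144410304893
2.1333 [ 0.46105601 -0.41918929  0.15173621] [ 7.13070365e-01  1.12820401e-03 -3.14156190e+00] [-1.23594344 -0.59842271  0.11951547]
[ 0.46141962 -0.4187674   0.004     ] [ 7.17674204e-04 -7.66960035e-05  1.47735498e-01]
```

{"api": "jog_arm", "payload": {
  "motion": [
    [[0.001,0,0.035,0,0,0,-1],[0.001,0,0.07,0,0,0,-1],[0.001,0,0.105,0,0,0,-0.6],[0.001,0,0.13,0,0,0,-0.4],[0.001,0,0.147,0,0,0,-0.2],[0.001,0,0.147,0,0,0,-0.2],[0.001,0,0.147,0,0,0,-0.2]]
  ],
  "force": 20
}}

```text
clock: 2.77
position: [0.4614, -0.4187, 0.0043]
ee_rot: [-2.944, -1.095, 0.002]
force: [0.5, 0.4, -0.5]
width: 0.688
gripper_force: 0.0
```

{"api": "jog_arm", "payload": {
  "motion": [
    [[0,0,0,0,0,0,1],[0,0,0,0,0,0,1],[0,0,0,0,0,0,1],[0,0,0,0,0,0,1],[0,0,0,0,0,0,1],[0,0,0,0,0,0,1]]
  ],
  "force": 25
}}

```text
clock: 3.27
position: [0.463, -0.4176, 0.0052]
ee_rot: [2.943, 1.099, 0.0]
force: [-0.6, 0.1, 3.6]
width: 0.299
gripper_force: 25.0
```

{"api": "jog_arm", "payload": {
  "motion": [
    [[0,0,-0.03,0,0,0,1],[0,0,-0.065,0,0,0,1],[0,0,-0.1,0,0,0,1],[0,0,-0.135,0,0,0,1],[0.03,-0.013,-0.165,0,0,-0.1,1],[0.06,-0.026,-0.185,0,0,-0.2,1],[0.09,-0.039,-0.195,0,0,-0.3,1],[0.125,-0.053,-0.195,0,0,-0.41,1],[0.16,-0.068,-0.195,0,0,-0.52,1]]
  ]
}}

```text
clock: 4.02
position: [0.5401, -0.2603, 0.2011]
ee_rot: [2.556, 1.823, 0.001]
force: [0.9, 0.2, -1.3]
width: 0.301
gripper_force: 25.0
```

```bash
python3 - <<'E'
from h import *
s=observe();Rm=R.from_rotvec(s["ee_rot"]);print(s["clock"],s["position"],Rm.as_euler("ZYX"),s["force"],s["width"],s["gripper_force"])
c,y=np.cos(1.758),np.sin(1.758);print(Rm.inv().apply(np.array([.612,-.107,.2])-s["position"]))
E
```

```text
4.0167 [ 0.54005302 -0.26031239  0.20111096] [1.23904383e+00 6.90106039e-04 3.13915152e+00] [ 0.92924368  0.24309064 -1.29342535] 0.3011439597943085 24.997048527002335
[0.16838662 0.01808752 0.00103892]
```

{"api": "jog_arm", "payload": {
  "motion": [
    [[0.035,0.004,0,0,0,-0.11,1],[0.07,0.008,0,0,0,-0.22,1],[0.105,0.012,0,0,0,-0.33,1],[0.14,0.015,0,0,0,-0.44,1],[0.165,0.018,0,0,0,-0.522,1],[0.165,0.018,0,0,0,-0.522,1],[0.165,0.018,0,0,0,-0.522,1],[0.165,0.018,0,0,0,-0.522,1]]
  ]
}}

```text
clock: 4.68
position: [0.6102, -0.1122, 0.1995]
ee_rot: [-2.007, -2.417, 0.002]
force: [-0.1, -0.4, -0.6]
width: 0.303
gripper_force: 25.0
```

```bash
python3 - <<'E'
from h import *
im=get_image("wrist"); cv2.imwrite("pics/w2.png",im[:,:,::-1]); c=cam("wrist"); s=observe();Rm=R.from_rotvec(s["ee_rot"])
print(s["clock"],s["position"],Rm.as_euler("ZYX"),s["force"],s["dq"].round(3))
for q in("wedge","violin","fingerboard"):
  for r in silhouettes(q,"wrist"):
    ij=np.argwhere(r["mask"])[:,::-1];print(q,r["p"],r["pixel"],r["mask"].sum(),ij.min(0),ij.max(0)); np.save(f"m_{q}.npy",r["mask"]) if r is silhouettes else 0
E
```

```text
4.7333 [ 0.6101184  -0.11294352  0.19954622] [ 1.75422315e+00  9.30630290e-04 -3.14081027e+00] [-0.21898702 -0.8079288  -0.92492591] [ 0.011 -0.001  0.004 -0.001 -0.002 -0.002 -0.   ]
wedge 0.56 [253.4, 129.6] 14413 [223   2] [282 263]
violin 0.85 [225.0, 138.6] 25943 [145   0] [359 235]
fingerboard 0.2 [286.4, 305.5] 220 [280 294] [293 318]
```

View pics/w2.png

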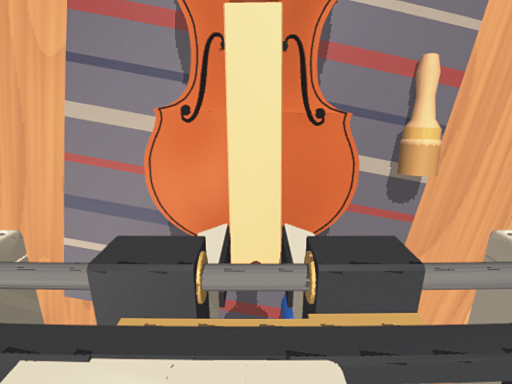

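```bash
python3 - <<'E'
from h import *
get_image("wrist"); m=silhouettes("violin","wrist")[0]["mask"]; c=cam("wrist")
rows=[r for r in range(15,200,5)]
L=np.array([[np.where(m[r])[0].min(),r] for r in rows]);Rr=np.array([[np.where(m[r])[0].max(),r] for r in rows])
d=np.array([-.183,.983]);nrm=np.array([.983,.183])
import scipy.interpolate as si
l=ray("wrist",L,.07)[:,:2];q=ray("wrist",Rr,.07)[:,:2]
for yaw in (1.74,1.755,1.77):
    d=np.array([np.cos(yaw),np.sin(yaw)]);n=np.array([d[1],-d[0]])
    t=np.linspace(max((l@d).min(),(q@d).min()),min((l@d).max(),(q@d).max()),25)
    f=lambda w:np.interp(t,np.sort(w@d),(w@n)[np.argsort(w@d)])
    mid=(f(l)+f(q))/2; k=np.polyfit(t,mid,1); i=[0,6,12,18,24]
    print(yaw,"slope",k[0].round(4),"mid",mid[i].round(4),"w",(f(q)-f(l))[i].round(3),"tool",observe()["position"][:2]@n)
fh=ray("wrist",[[186,112],[320,117],[219,43],[287,43]],.083)[:,:2]; print(fh.round(4), (fh[0]+fh[1])/2,(fh[2]+fh[3])/2)
# top camera: board edges
get_image("top")
for r in silhouettes("fingerboard","top")[:2]:
    mm=r["mask"]; w=ray("top",np.argwhere(mm)[:,::-1],.10)[:,:2]; dd=cv2.fitLine(w.astype(np.float32),cv2.DIST_L2,0,.01,.01).ravel()
    print(r["p"],mm.sum(),np.arctan2(-dd[1],-dd[0]),dd[2:])
im=get_image("top"); cv2.imwrite("pics/t2.png",cv2.resize(im[150:240,120:300,::-1],None,fx=4.4,fy=4.4,interpolation=cv2.INTER_CUBIC))
s=observe();print(s["clock"],s["position"])
E
```

```text
1.74 slope 0.0082 mid [0.5777 0.5787 0.5773 0.5789 0.5795] w [0.203 0.205 0.177 0.112 0.121] tool 0.5827190053545231
1.755 slope 0.0234 mid [0.5747 0.5754 0.5742 0.577  0.5788] w [0.202 0.205 0.175 0.112 0.122] tool 0.5794502678511787
1.77 slope 0.0388 mid [0.5716 0.572  0.5706 0.5751 0.578 ] w [0.203 0.205 0.173 0.112 0.121] tool 0.576051156482105
[[ 0.5376 -0.0577]
 [ 0.6549 -0.0402]
 [ 0.5577  0.003 ]
 [ 0.6135  0.0134]] [ 0.59624035 -0.04896277] [0.58560092 0.00816486]
0.69 1429 1.7675265 [0.547518   0.21405722]
5.1333 [ 0.61050729 -0.11176472  0.19977022]
```

View pics/t2.png

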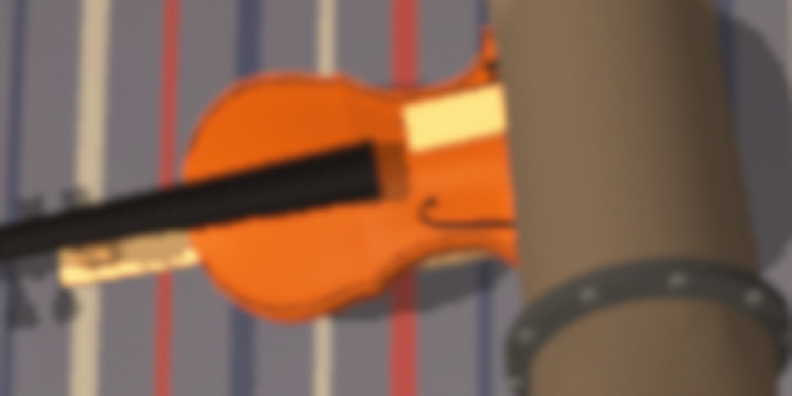

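{"api": "jog_arm", "payload": {
  "motion": [
    [[0,-0.001,0.03,0,0,0,1],[0,-0.002,0.06,0,0,0,1],[0,-0.0025,0.085,0,0,0,1],[0,-0.0025,0.1,0,0,0,1],[0,-0.0025,0.1,0,0,0,1],[0,-0.0025,0.1,0,0,0,1]]
  ]
}}

```text
clock: 5.63
position: [0.6078, -0.1118, 0.0994]
ee_rot: [-2.005, -2.417, 0.001]
force: [-0.2, -0.0, 0.7]
width: 0.302
gripper_force: 25.0
```

```bash
python3 - <<'E'
from h import *
im=get_image("wrist"); c=cam("wrist"); s=observe();Rm=R.from_rotvec(s["ee_rot"])
print(s["clock"],s["position"],Rm.as_euler("ZYX"),s["force"])
o=im[:,:,::-1].copy()
a=get_image("top"); a=cv2.resize(a[165:225,150:230,::-1],None,fx=5,fy=5,interpolation=cv2.INTER_CUBIC)
o=np.vstack([o,np.zeros((0,512,3),np.uint8)]); h=np.zeros((384,400,3),np.uint8); h[:300]=a
h=np.hstack([o[:,110:510],h]); cv2.imwrite("pics/w3.png",h)
print("board end mid",ray("top",[[205.9,188.6]],.105))
E
```

```text
5.6833 [ 0.60867415 -0.11177413  0.10053885] [1.75671329e+00 5.51397068e-05 3.14084443e+00] [ 0.17683093  0.58501201 -0.2273176 ]
board end mid [[0.57625171 0.03558442 0.105     ]]
```

View pics/w3.png

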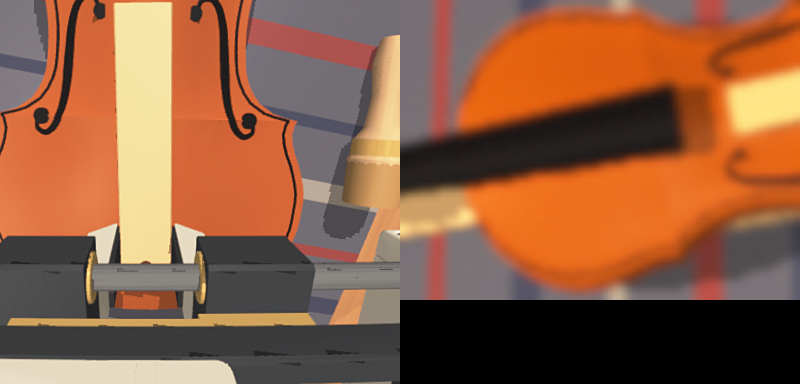

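```bash
python3 - <<'E'
from h import *
im=get_image("wrist").astype(int); c=cam("wrist"); s=observe();p=s["position"]; Rm=R.from_rotvec(s["ee_rot"])
print(s["clock"],p,Rm.as_euler("ZYX"))
tl=lambda P:Rm.inv().apply(P-p)
# wedge edges: pale (high green, moderate blue)
W=(im[:,:,1]>170)&(im[:,:,2]>100)
for r in range(8,225,30):
    x=np.where(W[r,200:310])[0]+200; a,b=x.min()-.5,x.max()+.5
    # top height: thickness varies along x_tool
    z=p[2]-.0045+.010
    P=ray("wrist",[[a,r],[b,r]],z); t=tl(P); print(r,a,b,"tool x",t[0,0].round(4),"y mid",t[:,1].mean().round(4),"w",np.ptp(t[:,1]).round(4))
D=(im.sum(2)<130).astype(np.uint8)
D2=cv2.morphologyEx(D,cv2.MORPH_OPEN,cv2.getStructuringElement(2,(7,7)))
n,l,st,ce=cv2.connectedComponentsWithStats(D2)
q=[(ce[i],st[i,4]) for i in range(1,n) if ce[i][1]<160 and 120<ce[i][0]<400]
for ci,ar in q: print(ci.round(1),ar,tl(ray("wrist",[ci],.084))[0].round(4))
E
```

```text
5.7833 [ 0.6092849  -0.11180121  0.10135242] [1.75668486e+00 6.97620865e-04 3.13912544e+00]
8 223.5 281.5 tool x 0.1164 y mid -0.0014 w 0.0261
38 224.5 281.5 tool x 0.1039 y mid -0.0012 w 0.0263
68 224.5 280.5 tool x 0.0909 y mid -0.0015 w 0.0264
98 225.5 280.5 tool x 0.0773 y mid -0.0013 w 0.0266
128 226.5 280.5 tool x 0.063 y mid -0.001 w 0.0268
158 227.5 280.5 tool x 0.0479 y mid -0.0008 w 0.027
188 228.5 280.5 tool x 0.032 y mid -0.0006 w 0.0273
218 228.5 280.5 tool x 0.0152 y mid -0.0006 w 0.0281
[187.   1.] 20 [ 0.1259 -0.0354  0.0172]
[320.   1.] 20 [0.1259 0.0332 0.0173]
[176.5  56.2] 567 [ 0.0993 -0.0426  0.0172]
[331.1  64.6] 608 [0.0951 0.0409 0.0174]
[149.1 114.6] 154 [ 0.0687 -0.0603  0.0172]
[355.3 120. ] 165 [0.0657 0.0567 0.0174]
```

{"api": "jog_arm", "payload": {
  "motion": [
    [[0,-0.001,0.001,0,0,0.015,1],[0,-0.002,0.003,0,0,0.027,1],[0,-0.002,0.005,0,0,0.027,1],[0,-0.002,0.005,0,0,0.027,1],[0,-0.002,0.005,0,0,0.027,1],[0,-0.002,0.005,0,0,0.027,1]]
  ]
}}

```text
clock: 6.28
position: [0.6062, -0.1122, 0.0948]
ee_rot: [2.038, 2.391, 0.0]
force: [-0.9, 0.1, -1.0]
width: 0.301
gripper_force: 25.0
```

{"api": "jog_arm", "payload": {
  "motion": [
    [[0,0,0.0005,0,0,0,1],[0,0,0.001,0,0,0,1],[0,0,0.001,0,0,0,1],[0,0,0.001,0,0,0,1]]
  ]
}}

```text
clock: 6.62
position: [0.6062, -0.1122, 0.0937]
ee_rot: [-2.038, -2.391, 0.0]
force: [0.2, -0.8, 0.3]
width: 0.298
gripper_force: 25.0
```

{"api": "jog_arm", "payload": {
  "motion": [
    [[0,0,0.0005,0,0,0,1],[0,0,0.001,0,0,0,1],[0,0,0.001,0,0,0,1],[0,0,0.001,0,0,0,1]]
  ]
}}

```text
clock: 6.95
position: [0.6063, -0.1123, 0.0928]
ee_rot: [2.038, 2.391, 0.0]
force: [0.7, 0.3, -0.4]
width: 0.3
gripper_force: 25.0
```

{"api": "jog_arm", "payload": {
  "motion": [
    [[0,0,0.0005,0,0,0,1],[0,0,0.001,0,0,0,1],[0,0,0.001,0,0,0,1],[0,0,0.001,0,0,0,1]]
  ]
}}

```text
clock: 7.28
position: [0.6064, -0.1124, 0.092]
ee_rot: [2.038, 2.39, 0.0]
force: [-1.2, -0.5, 4.4]
width: 0.298
gripper_force: 25.0
```

```bash
cat >> h.py <<'E'
def F(n=6):
    a=[]
    for _ in range(n):
        get_image("wrist"); s=observe(); a.append(np.r_[R.from_rotvec(s["ee_rot"]).inv().apply(s["force"]),s["ft_torque"],s["position"]])
    a=np.array(a); print(s["clock"],"Ftool",a[:,:3].mean(0).round(2),"sd",a[:,:3].std(0).round(2),"Tw",a[:,3:6].mean(0).round(3),"pos",a[:,6:].mean(0).round(4))
E
python3 -c "from h import *;F()"
```

```text
7.5833 Ftool [-0.97 -0.62 -4.17] sd [0.38 0.47 0.23] Tw [-0.113  0.044  0.039] pos [ 0.6063 -0.1124  0.0919]
```

{"api": "jog_arm", "payload": {
  "motion": [
    [[0,0,0.0005,0,0,0,1],[0,0,0.001,0,0,0,1],[0,0,0.001,0,0,0,1]]
  ]
}}

```text
clock: 7.83
position: [0.6063, -0.1125, 0.0909]
ee_rot: [2.038, 2.39, -0.0]
force: [-1.5, -1.7, 6.3]
width: 0.303
gripper_force: 25.0
```

```bash
python3 -c "from h import *;F()"
```

```text
8.1333 Ftool [-1.79 -1.48 -6.04] sd [0.42 0.67 0.5 ] Tw [-0.265  0.211  0.041] pos [ 0.6063 -0.1125  0.0909]
```

{"api": "jog_arm", "payload": {
  "motion": [
    [[0,0,-0.001,0,0,0,1],[0.004,0,-0.001,0,0,0,1],[0.009,0,-0.001,0,0,0,1],[0.014,0,-0.001,0,0,0,1],[0.018,0,-0.001,0,0,0,1],[0.02,0,-0.001,0,0,0,1],[0.02,0,-0.001,0,0,0,1],[0.02,0,-0.001,0,0,0,1]]
  ]
}}

```text
clock: 8.8
position: [0.6031, -0.0914, 0.0919]
ee_rot: [-2.037, -2.391, -0.001]
force: [-0.2, 1.7, 2.9]
width: 0.299
gripper_force: 25.0
```

```bash
python3 - <<'E'
from h import *
F()
o=get_image("wrist")[:240,110:410,::-1]
a=cv2.resize(get_image("top")[165:225,150:230,::-1],None,fx=5,fy=5,interpolation=cv2.INTER_CUBIC)
b=cv2.resize(get_image("scene")[150:230,230:390,::-1],None,fx=5,fy=5,interpolation=cv2.INTER_CUBIC)[60:360]
u=np.zeros((300,800,3),np.uint8);u[:240,:300]=o;u[:,400:]=a
cv2.imwrite("pics/w4.png",np.vstack([u,b]))
E
```

```text
9.1 Ftool [ 2.98  0.15 -4.83] sd [0.61 0.28 0.48] Tw [ 0.706 -0.056 -0.01 ] pos [ 0.6031 -0.0915  0.0918]
```

View pics/w4.png

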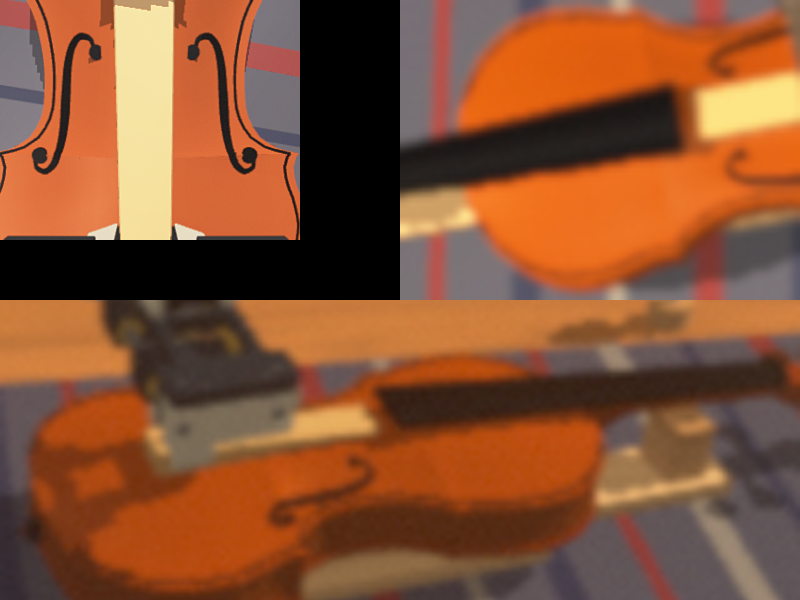

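{"api": "jog_arm", "payload": {
  "motion": [
    [[0,0,-0.0007,0,0,0,1],[0.004,0,-0.0007,0,0,0,1],[0.008,0,-0.0007,0,0,0,1],[0.012,0,-0.0007,0,0,0,1],[0.016,0,-0.0007,0,0,0,1],[0.02,0,-0.0007,0,0,0,1],[0.024,0,-0.0007,0,0,0,1],[0.025,0,-0.0007,0,0,0,1],[0.025,0,-0.0007,0,0,0,1]]
  ]
}}

```text
clock: 10.0
position: [0.5992, -0.0671, 0.0927]
ee_rot: [2.037, 2.391, 0.001]
force: [1.0, -0.0, 6.2]
width: 0.304
gripper_force: 25.0
```

```bash
python3 -c "from h import *;F()"
```

```text
10.3 Ftool [ 0.16 -0.75 -5.5 ] sd [0.35 0.33 0.28] Tw [ 0.    -0.02   0.002] pos [ 0.5992 -0.067   0.0926]
```

{"api": "jog_arm", "payload": {
  "motion": [
    [[0,0,-0.0007,0,0,0,1],[0.003,0,-0.0007,0,0,0,1],[0.006,0,-0.0007,0,0,0,1],[0.009,0,-0.0007,0,0,0,1],[0.01,0,-0.0007,0,0,0,1],[0.01,0,-0.0007,0,0,0,1]]
  ]
}}

```text
clock: 10.8
position: [0.5972, -0.057, 0.093]
ee_rot: [-2.037, -2.391, -0.0]
force: [0.6, -0.6, -1.0]
width: 0.302
gripper_force: 25.0
```

```bash
python3 -c "from h import *;F()"
```

```text
11.1 Ftool [ 0.04 -0.05  0.38] sd [0.61 0.53 0.31] Tw [-0.014 -0.122 -0.02 ] pos [ 0.5973 -0.0578  0.093 ]
```

{"api": "jog_arm", "payload": {
  "motion": [
    [[0.001,0,0.0003,0,0,0,1],[0.002,0,0.0003,0,0,0,1],[0.003,0,0.0003,0,0,0,1],[0.004,0,0.0003,0,0,0,1],[0.005,0,0.0003,0,0,0,1]]
  ]
}}

```text
clock: 11.52
position: [0.5968, -0.053, 0.093]
ee_rot: [2.038, 2.39, 0.0]
force: [0.2, -1.6, 2.2]
width: 0.3
gripper_force: 25.0
```

```bash
python3 -c "from h import *;F(4)"
```

```text
11.7167 Ftool [-0.86 -0.07 -2.53] sd [0.32 0.49 0.51] Tw [-0.258 -0.149  0.012] pos [ 0.5968 -0.0528  0.093 ]
```

{"api": "jog_arm", "payload": {
  "motion": [
    [[0.001,0,0,0,0,0,1],[0.002,0,0,0,0,0,1],[0.003,0,0,0,0,0,1],[0.004,0,0,0,0,0,1],[0.005,0,0,0,0,0,1]]
  ]
}}

```text
clock: 12.13
position: [0.5961, -0.0483, 0.093]
ee_rot: [2.038, 2.39, -0.0]
force: [0.4, -3.3, 3.9]
width: 0.298
gripper_force: 25.0
```

```bash
python3 -c "from h import *;F(4)"
```

```text
12.3333 Ftool [-2.17  0.12 -5.4 ] sd [0.3  0.54 0.49] Tw [-0.678 -0.19   0.005] pos [ 0.596 -0.048  0.093]
```

{"api": "jog_arm", "payload": {
  "motion": [
    [[0,0,-0.0004,0,0,0,1],[0.001,0,-0.0004,0,0,0,1],[0.002,0,-0.0004,0,0,0,1],[0.003,0,-0.0004,0,0,0,1]]
  ]
}}

```text
clock: 12.67
position: [0.5952, -0.0449, 0.0931]
ee_rot: [-2.038, -2.391, 0.0]
force: [0.7, -2.0, 2.1]
width: 0.299
gripper_force: 25.0
```

```bash
python3 -c "from h import *;F(4)"
```

```text
12.8667 Ftool [-1.13  0.08 -1.22] sd [0.84 0.39 0.24] Tw [-0.27  -0.16  -0.027] pos [ 0.5952 -0.0446  0.0931]
```

{"api": "jog_arm", "payload": {
  "motion": [
    [[0.001,0,0,0,0,0,1],[0.002,0,0,0,0,0,1],[0.003,0,0,0,0,0,1]]
  ]
}}

```text
clock: 13.12
position: [0.5949, -0.0422, 0.0931]
ee_rot: [-2.038, -2.391, 0.0]
force: [0.5, -1.1, 0.3]
width: 0.303
gripper_force: 25.0
```

```bash
python3 -c "from h import *;F(4)"
```

```text
13.3167 Ftool [-0.59 -0.09 -0.3 ] sd [0.43 0.16 0.3 ] Tw [-0.214 -0.157 -0.042] pos [ 0.5948 -0.0418  0.0931]
```

{"api": "jog_arm", "payload": {
  "motion": [
    [[0.001,0,0,0,0,0,1],[0.002,0,0,0,0,0,1],[0.003,0,0,0,0,0,1]]
  ]
}}

```text
clock: 13.57
position: [0.5944, -0.0393, 0.0931]
ee_rot: [-2.038, -2.391, 0.0]
force: [0.5, -2.6, -0.8]
width: 0.305
gripper_force: 25.0
```

```bash
python3 -c "from h import *;F(4)"
```

```text
13.7667 Ftool [-1.08  0.14  0.39] sd [0.29 0.6  0.26] Tw [-0.271 -0.153 -0.001] pos [ 0.5943 -0.039   0.0931]
```

{"api": "jog_arm", "payload": {
  "motion": [
    [[0.001,0,0,0,0,0,1],[0.002,0,0,0,0,0,1],[0.003,0,0,0,0,0,1]]
  ]
}}

```text
clock: 14.02
position: [0.5939, -0.0363, 0.0931]
ee_rot: [-2.038, -2.391, 0.0]
force: [0.3, -1.5, -1.5]
width: 0.297
gripper_force: 25.0
```

```bash
python3 -c "from h import *;F(4)"
```

```text
14.2167 Ftool [-0.65  0.02  1.97] sd [0.78 0.58 0.36] Tw [-0.344 -0.176 -0.   ] pos [ 0.5939 -0.036   0.0931]
```

{"api": "jog_arm", "payload": {
  "motion": [
    [[0.001,0,0.0003,0,0,0,1],[0.002,0,0.0003,0,0,0,1],[0.002,0,0.0003,0,0,0,1]]
  ]
}}

```text
clock: 14.47
position: [0.5938, -0.0343, 0.0931]
ee_rot: [2.038, 2.39, 0.0]
force: [0.0, -2.1, 0.4]
width: 0.304
gripper_force: 25.0
```

```bash
python3 -c "from h import *;F(5)"
```

```text
14.7167 Ftool [-1.88  0.21 -0.82] sd [0.34 0.7  0.36] Tw [-0.681 -0.19  -0.015] pos [ 0.5939 -0.0343  0.0931]
```

{"api": "jog_arm", "payload": {
  "motion": [
    [[0.001,0,0,0,0,0,1],[0.002,0,0,0,0,0,1],[0.002,0,0,0,0,0,1]]
  ]
}}

```text
clock: 14.97
position: [0.5935, -0.0322, 0.093]
ee_rot: [2.038, 2.39, 0.0]
force: [0.5, -3.7, 1.4]
width: 0.297
gripper_force: 25.0
```

```bash
python3 -c "from h import *;F(5)"
```

```text
15.2167 Ftool [-2.77 -0.02 -2.17] sd [0.48 0.33 0.54] Tw [-0.826 -0.277  0.007] pos [ 0.5935 -0.0322  0.093 ]
```

{"api": "jog_arm", "payload": {
  "motion": [
    [[0.001,0,0,0,0,0,1],[0.002,0,0,0,0,0,1],[0.002,0,0,0,0,0,1]]
  ]
}}

```text
clock: 15.47
position: [0.5931, -0.0302, 0.093]
ee_rot: [2.038, 2.391, -0.0]
force: [0.8, -3.7, 3.9]
width: 0.306
gripper_force: 25.0
```

```bash
python3 -c "from h import *;F(5)"
```

```text
15.7167 Ftool [-3.61  0.5  -3.49] sd [0.54 0.15 0.52] Tw [-1.019 -0.277 -0.015] pos [ 0.5931 -0.0303  0.093 ]
```

{"api": "jog_arm", "payload": {
  "motion": [
    [[0.0005,0,0,0,0,0,1],[0.001,0,0,0,0,0,1],[0.001,0,0,0,0,0,1]]
  ]
}}

```text
clock: 15.97
position: [0.593, -0.0295, 0.093]
ee_rot: [2.038, 2.39, -0.0]
force: [1.7, -4.4, 3.6]
width: 0.301
gripper_force: 25.0
```

```bash
python3 -c "from h import *;F(5)"
```

```text
16.2167 Ftool [-4.9   0.33 -4.2 ] sd [0.28 0.46 0.65] Tw [-1.333 -0.322 -0.014] pos [ 0.593  -0.0295  0.093 ]
```

{"api": "jog_arm", "payload": {
  "motion": [
    [[0.0005,0,-0.0002,0,0,0,1],[0.001,0,-0.0003,0,0,0,1],[0.001,0,-0.0003,0,0,0,1]]
  ]
}}

```text
clock: 16.47
position: [0.5925, -0.0281, 0.093]
ee_rot: [-2.038, -2.391, 0.0]
force: [1.2, -4.7, 0.3]
width: 0.305
gripper_force: 25.0
```

```bash
python3 -c "from h import *;F(6)"
```

```text
16.7667 Ftool [-3.14  0.44 -0.16] sd [0.47 0.51 0.67] Tw [-0.981 -0.342 -0.001] pos [ 0.5925 -0.0281  0.093 ]
```

{"api": "jog_arm", "payload": {
  "motion": [
    [[0.001,0,0,0,0,0,1],[0.0015,0,0,0,0,0,1],[0.0015,0,0,0,0,0,1]]
  ]
}}

```text
clock: 17.02
position: [0.5923, -0.0267, 0.0931]
ee_rot: [-2.038, -2.391, 0.0]
force: [1.5, -4.0, -1.2]
width: 0.3
gripper_force: 25.0
```

```bash
python3 -c "from h import *;F(6)"
```

```text
17.3167 Ftool [-2.84 -0.15  1.17] sd [0.34 0.49 0.33] Tw [-0.902 -0.234 -0.004] pos [ 0.5923 -0.0267  0.0931]
```

{"api": "jog_arm", "payload": {
  "motion": [
    [[0.001,0,0.0001,0,0,0,1],[0.0015,0,0.0002,0,0,0,1],[0.0015,0,0.0002,0,0,0,1]]
  ]
}}

```text
clock: 17.57
position: [0.5923, -0.0255, 0.0931]
ee_rot: [2.038, 2.39, -0.0]
force: [1.2, -3.6, -1.0]
width: 0.306
gripper_force: 25.0
```

```bash
python3 -c "from h import *;F(6)"
```

```text
17.8667 Ftool [-4.86 -0.46  0.08] sd [0.3  0.43 0.22] Tw [-1.272 -0.164  0.027] pos [ 0.5923 -0.0255  0.0931]
```

{"api": "jog_arm", "payload": {
  "motion": [
    [[0.0005,0,0,0,0,0,1],[0.001,0,0,0,0,0,1],[0.001,0,0,0,0,0,1]]
  ]
}}

```text
clock: 18.12
position: [0.5922, -0.0242, 0.0931]
ee_rot: [2.038, 2.391, 0.0]
force: [-0.0, -4.5, 0.4]
width: 0.299
gripper_force: 25.0
```

```bash
python3 -c "from h import *;F(6)"
```

```text
18.4167 Ftool [-4.07 -0.01 -0.46] sd [0.24 0.61 0.22] Tw [-1.2   -0.252  0.01 ] pos [ 0.5922 -0.0242  0.0931]
```

{"api": "jog_arm", "payload": {
  "motion": [
    [[0.0005,0,0,0,0,0,1],[0.001,0,0,0,0,0,1],[0.0015,0,0,0,0,0,1]]
  ]
}}

```text
clock: 18.67
position: [0.592, -0.0232, 0.0931]
ee_rot: [2.038, 2.39, -0.0]
force: [1.0, -5.5, -0.3]
width: 0.302
gripper_force: 25.0
```

```bash
python3 - <<'E'
from h import *
F(6)
o=get_image("wrist")[:240,110:410,::-1]
a=cv2.resize(get_image("top")[165:225,150:230,::-1],None,fx=5,fy=5,interpolation=cv2.INTER_CUBIC)
b=cv2.resize(get_image("scene")[150:230,230:390,::-1],None,fx=5,fy=5,interpolation=cv2.INTER_CUBIC)[60:360]
u=np.zeros((300,800,3),np.uint8);u[:240,:300]=o;u[:,400:]=a
cv2.imwrite("pics/w5.png",np.vstack([u,b]))
E
```

```text
18.9667 Ftool [-4.92 -0.07 -0.78] sd [0.43 0.35 0.27] Tw [-1.361 -0.348  0.   ] pos [ 0.592  -0.0231  0.0931]
```

View pics/w5.png

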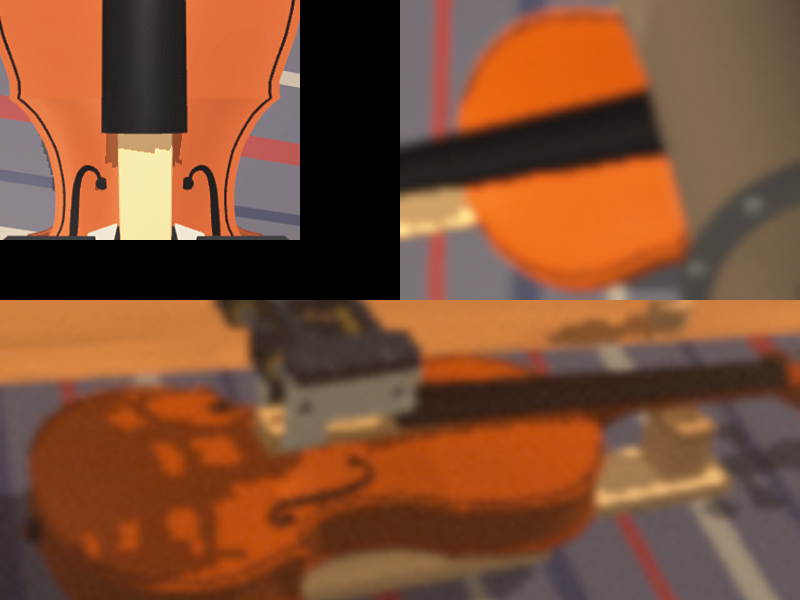

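{"api": "jog_arm", "payload": {
  "motion": [
    [[0.0004,0,0,0,0,0,1],[0.0008,0,0,0,0,0,1],[0.0008,0,0,0,0,0,1],[0.0008,0,0,0,0,0,1]]
  ]
}}

```text
clock: 19.45
position: [0.5919, -0.0226, 0.0931]
ee_rot: [2.038, 2.39, -0.0]
force: [0.3, -5.3, 0.8]
width: 0.302
gripper_force: 25.0
```

```bash
python3 -c "from h import *;F(10)"
```

```text
19.95 Ftool [-5.72 -0.17 -0.53] sd [0.3  0.36 0.53] Tw [-1.504 -0.344  0.013] pos [ 0.5919 -0.0226  0.0931]
```

```bash
python3 -c "from cell import *;print(sign_off())"
```

```text
the job is handed in; nothing more can be done
None
```

I handed the job in with the wedge under the fingerboard's free end, centred and flat on the belly, and the gripper still holding its thick end. The push was about 5.7 N, roughly 5 N more than the drag before it bound, and the job took about 20 s; no verdict came back from the judging.

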